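# Tip the tube tees out over the tailgate

### The job

Lower the end gate of the tip-out tray all the way, then lift the tray by its handle so that both tube tees slide out over the lowered gate into the bin below it. Do not tip the tray before the gate is down and do not touch the tees; at the end the tray is back down level on its stand with its gate still lowered.

Things in the scene. Friction and masses are not known exactly. Their poses are not given: they have to be found in the camera images.
- stand: dark steel stand fixed to the bench, carrying the tip-out tray between two cheeks (tops at z 130 mm). Origin: centre of the underside of its 160 x 150 mm base; x points level to the tray's gate end, y across, z up. In this frame (mm): tray pivot axis along y at x 60, z 115; handle bar axis at x -130, z 170 with the tray level; gate hinge axis along y at x 80, z 124.5.
- tray (a joint): tilt of the open aluminium tray (800 g), rad: 0 = level on its stand; positive lifts the handle end, lowers the gate end; stop at 0.95. Falls back to 0 when let go; lifting takes about 5 N at the handle. Level, it spans (stand frame, mm) x -80 to 80, y -60 to 60, floor top z 125, tops of its three walls z 165; walls 4 thick.
- tray_handle (a point): middle of the tray's handle: a round steel bar 12 mm thick, level along the stand's y, free for 96 mm between end brackets, axis 50 mm behind the tray's rear wall and 5 mm above the wall tops. The bar can turn between the finger pads, so the tool may stay upright while the tray is tipped.
- gate (a joint): angle of the steel end gate relative to the tray, rad: 0 = shut (upright), grows as its top goes outward and down, stop at 1.57 = fully lowered, flush with the tray's floor like a chute. May start ajar by up to 0.3. A stiff hinge holds it wherever it is left; pushing it at its tab takes about 1.5 N. Pressing harder than 6 N on the lowered gate can tip the tray.
- gate_tab (a point): middle of the rolled edge (8 mm thick, 44 mm long along the stand's y) on top of the gate's tab, 66 mm from the gate's hinge axis. The gate is a 4 mm plate, 120 mm wide and 43 mm high; the 40 mm wide tab in its middle goes on up, its rolled edge about 25 mm above the tray's walls when shut.
- bin: loose open grey plastic bin, 180 x 170 x 45 mm, walls 5 mm, 800 g, standing on the bench below the gate end of the tray. Origin: centre of its underside; x along its 180 mm side, z up. (An equal bin, empty, stands farther away on the bench and is not this one.)
- tee_a: One steel tube tee in the tip-out tray, 100 to 155 g: a straight run 56 mm long, 18 mm thick (along its x) with one side branch reaching 26 mm from the run's axis (along its y). Origin: middle of the run, at its underside, 9 mm below the run's axis. It starts to slide when the tray is tipped 0.4 to 0.65 rad.
- tee_b: The other steel tube tee in the tip-out tray, 100 to 155 g: a straight run 56 mm long, 18 mm thick (along its x) with one side branch reaching 26 mm from the run's axis (along its y). Origin: middle of the run, at its underside, 9 mm below the run's axis. It starts to slide when the tray is tipped 0.4 to 0.65 rad.
Not all that is in view belongs to the job. What is shaped like the tee_b but blue or red is not meant.

How it is judged (in metres and radians):
On the way, in this order (a step that is already met when the one before it is completed fails the run):
1. the gate is fully lowered while the tray is still level with both tees in it (value of joint gate above 1.35 rad and value of joint tray below 0.12 rad and x of each of tee_a, tee_b in the frame of stand below 0.085 m and height (world z) of each of tee_a, tee_b above 0.11 m), for 0.1 s.
2. the tray is tipped with the gate down (value of joint tray above 0.4 rad and value of joint gate above 1.2 rad), for 0.1 s.
At the end, for the whole second after the job is handed in: Both tees lie at rest inside the bin (between its walls, origins below 45 mm above its underside), the bin upright within 7 degrees, the tray back to level (within 0.1 rad) and the gate still lowered (more than 1.2 rad) (x of tee_a in the frame of bin between -0.087 and 0.087 m and y of tee_a in the frame of bin between -0.082 and 0.082 m and z of tee_a in the frame of bin between -0.01 and 0.045 m and linear speed of each of tee_a, tee_b below 0.03 m/s and x of tee_b in the frame of bin between -0.087 and 0.087 m and y of tee_b in the frame of bin between -0.082 and 0.082 m and z of tee_b in the frame of bin between -0.01 and 0.045 m and angle between bin's own z axis and vertical below 0.12 rad and value of joint tray below 0.1 rad and value of joint gate above 1.2 rad); the robot touches nothing.
It fails at once if the tray is tipped (more than 0.25 rad) while the gate is not down (value of joint tray above 0.25 rad and value of joint gate below 1 rad).
It fails at once if the fingers press on a tee (contact force between the fingers and tee_a above 1 N or contact force between the fingers and tee_b above 1 N).
It also fails if it takes over 54 s, if anything falls off the work surface, if the arm or the gripper's body presses on something with over 40 N, if the wrist force passes 120 N, or if a joint passes its speed limit or range.

### The arm

A 6-joint arm with a two-finger parallel gripper is mounted at the origin on the work surface. World frame = base frame: x ahead of the robot, y to its left, z up, the work surface at z = 0. Lengths are in m, angles in degrees, forces in N, time in s.
With the tool pointing down it reaches from about 0.3 to 0.75 m from the base axis. Payload 8.5 kg.
Tool frame: the origin (TCP) lies at the very end of the fingers, on their centre line; the grasp point (between the pads) lies 19 mm behind it; z points along the fingers, y is the line along which they close (so a half turn about z gives the same grasp; the last joint's range is limited). The gripper opens to 85 mm and grips with 20 to 120 N. Pads are 22 mm wide; open, the fingers measure 114 mm over their backs; the gripper's body (76 mm by 85 mm) begins 54 mm behind the grasp point. The pads swing forward as they close: fully open they stand 13 mm farther back than shut.
Start: joints at [-77.195, 21.807, 74.336, -0, 83.858, -12.336], TCP at [0.234, -0.498, 0.231] pointing down, gripper open.
Joint ranges: [-178.18, 178.18], [-50.72, 133.34], [12.68, 142.11], [-81.47, 261.47], [9.98, 163.14], [-165.26, 165.26]. Speed limits (degrees/s): [136.94, 136.94, 180, 180, 180, 180].

### API

Orientations are given as a 3x3 rotation matrix whose columns are the frame's x, y, z axes.
In Python, from rig import observe, cams, ticket gives the robot as it stands.
- The arm moves only by the tool move_arm, never from a script. Its arguments are lists of equal length, an entry for each row: "jaw": the finger opening in cm, from 0 to 8.54; "dp": the shift along the tool's x, y, z in cm, a list of three; "turn": the turn, a rotation vector about the tool's x, y, z in rad, a list of three. In form: {"jaw": [jaw, ...], "dp": [[tx, ty, tz], ...], "turn": [[wx, wy, wz], ...]}. A call has 1 to 12 rows; each row shifts and turns the commanded pose from where the row before left it, along the tool's axes as they then stand; what a row does not reach is not made up. A row lasts 1/12 s, in which the tool goes at most 41.7 mm and 7.16 degrees, less where a joint would pass 70% of its speed; a pose out of reach is approached as far as the arm can. A call is refused whole if a number of a shift passes 4.17 or a number of a turn 0.125, either way. A call with a gripper value outside its range is refused whole. The fingers move at their own pace and stop on an object; "force" is the grip in N (left out, the last holds). Time passes only in rows, so rows that do not move let the fingers close. It gives the time, the measured TCP pose, the force, the opening and the grip force at its end, in the units of the state.
- observe(): the state, without advancing time (a new reading comes with each control period).
- cams.get_image(name): name is "scene" or "top" or "wrist"; returns (picture, depth): 400x640x3 uint8, red, green, blue; 400x640 float32, m along the optical axis (not along the pixel's ray), 0 where there is no reading.
- cams.calibration(name): a dict with "vertical_fov" (degrees; the focal length in pixels is half the picture's height over the tangent of half this angle, whatever the lens; pixels are square), "cx", "cy" (the principal point, pixels), "k1" (the pictures are not rectified: a ray, as slopes to the right and down, at radius r is drawn at 1 + k1 r^2 times it, then the intrinsics apply), "view" (4x4, takes a point from world to camera coordinates); the wrist camera has in their place "tool_from_camera" (4x4, takes a point from camera to tool coordinates, whose origin is the TCP and whose axes are the flange's). Camera axes: x right, y up, looking along -z (the intrinsics and any distortion apply to the point x, -y, -z); pixel columns grow to the right and rows downward; lengths in m; the calibration is good to about 2 mm. A picture is of the moment at which its call begins: read the wrist's pose just before it. calibration takes no time and is no camera call.
- ticket.close_job(): hands the job in; it is judged then, once.
Trained networks look in the newest picture that a camera, given by its name, has taken for a name from the list of things; names that differ only in an ending like _2 or _b are one class to them, and where a whole thing is asked for, a point or a joint stands for the part that bears it (a point fixed in the world has none). Each returns a list of dicts, best first, with "p" (0 to 1); they miss things now and then, are a little off and sometimes report something else, mostly with a low value. They report only what shows in the picture. A call takes as long as a camera call. They do not tell look-alikes from the thing itself.
- cams.spot_in(camera, query): "box" ([centre column, centre row, width, height] as shares, 0 to 1, of the picture: columns of its width, rows of its height, round what is visible of it).
- cams.outline_of(camera, query): "mask" (400x640 bool, what is visible of it) and "box" ([centre column, centre row, width, height] as shares, 0 to 1, of the picture: columns of its width, rows of its height, round what is visible of it).
- cams.mark_of(camera, query): "location" ([column, row] as shares, 0 to 1, of the picture: columns of its width, rows of its height: a listed point, or the origin of a listed thing).
The state is a dict: "time_s": time; "q": joint angles; "qvel": joint speeds; "joint_efforts": joint torques, N m; "position": TCP position; "tool_rot": TCP orientation; "ft_force": force on the tool from outside, world axes, zero at the start; "wrist_torque": the same for the moment, N m; "grip_width": finger opening in m; "gripper_force": force on a finger pad.
Only numpy, scipy, OpenCV 4.12 (cv2) and the standard library are available. Lean on these libraries where they do the work, as an engineer would, in place of code of your own. Each camera call takes 0.05 s, during which the arm holds its last target. There are 200 camera calls.

## Working session

There is one attempt and no reset: what is moved stays moved. The work goes in short steps, Python scripts to look and compute and a tool call to move; the robot and the scene stay as the last step left them, time stands still between calls to the robot, and variables do not carry over. Pictures are saved under pics/ and viewed, at most 10 in all, crops included, and the job is handed in when it is done.

Besides the shell and the picture viewer there is one more tool, called after "Emit:" as name(argument=value, ...), one argument or row to a line, values as JSON. move_arm: Moves the arm, as the interface text tells. Its arguments: {"type":"object","properties":{"jaw":{"type":"array","items":{"type":"number"}},"dp":{"type":"array","items":{"type":"array","items":{"type":"number"}}},"turn":{"type":"array","items":{"type":"array","items":{"type":"number"}}},"force":{"type":"number"}},"required":["jaw","dp","turn"]}

```bash
mkdir -p pics; cat > h.py <<'E'
import numpy as np, cv2
from rig import observe, cams, ticket
def K(c):
    f=200/np.tan(np.radians(c["vertical_fov"])/2); return f
def toworld(name,uv,depth,st=None):
    c=cams.calibration(name); f=K(c)
    uv=np.atleast_2d(uv).astype(float); depth=np.atleast_1d(depth)
    d=(uv-[c["cx"],c["cy"]])/f; s=d.copy()
    for _ in range(20): s=d/(1+c["k1"]*(s**2).sum(1,keepdims=True))
    p=np.c_[s[:,0]*depth,-s[:,1]*depth,-depth,np.ones(len(depth))]
    if name=="wrist":
        T=np.eye(4);T[:3,:3]=st["tool_rot"];T[:3,3]=st["position"]
        M=T@np.array(c["tool_from_camera"])
    else: M=np.linalg.inv(np.array(c["view"]))
    return (p@M.T)[:,:3]
def cloud(name,st=None,pd=None):
    im,dp=pd if pd else cams.get_image(name)
    v,u=np.nonzero(dp>0); return im,dp,np.c_[u,v],toworld(name,np.c_[u,v],dp[v,u],st)
E
python3 - <<'E'
from h import *
s=observe();print(s["time_s"],s["position"],np.array(s["tool_rot"]).round(3).tolist())
for n in ("scene","top"):
    im,dp=cams.get_image(n); cv2.imwrite(f"pics/{n}0.png",im[:,:,::-1]); np.save(f"pics/{n}0d.npy",dp)
    for q in ("stand","tray","tray_handle","gate","gate_tab","bin","tee_a"):
        for r in cams.mark_of(n,q)[:3]:
            u,v=r["location"][0]*640,r["location"][1]*400
            d=dp[min(399,int(v)),min(639,int(u))]
            print(n,q,round(r["p"],2),round(u),round(v),toworld(n,[u,v],d)[0].round(3))
E
```

```text
0.0 [ 0.23360237 -0.4975977   0.23068924] [[0.905, 0.425, -0.0], [0.425, -0.905, 0.001], [0.0, -0.001, -1.0]]
scene stand 0.82 306 286 [0.606 0.133 0.007]
scene stand 0.43 325 232 [0.572 0.143 0.14 ]Traceback (most recent call last):
  File "<stdin>", line 6, in <module>
ValueError: it knows: bin, gate_tab, stand, tee, tray_handle
```

```bash
python3 - <<'E'
from h import *
for n in ("scene","top"):
    im,dp=cams.get_image(n); cv2.imwrite(f"pics/{n}0.png",im[:,:,::-1]); np.save(f"pics/{n}0d.npy",dp)
    for q in ("stand","tray_handle","gate_tab","bin","tee"):
        for r in cams.mark_of(n,q)[:3]:
            u,v=r["location"][0]*640,r["location"][1]*400
            d=dp[min(399,int(v)),min(639,int(u))]
            print(n,q,round(r["p"],2),round(u),round(v),toworld(n,[u,v],d)[0].round(3))
E
```

```text
scene stand 0.71 305 281 [0.603 0.124 0.007]
scene stand 0.29 309 254 [0.621 0.16  0.141]
scene tray_handle 0.67 376 258 [0.571 0.247 0.175]
scene gate_tab 0.82 260 188 [0.62  0.039 0.194]
scene bin 0.88 233 235 [ 0.639 -0.059  0.004]
scene tee 0.8 407 324 [0.533 0.308 0.02 ]
scene tee 0.72 311 255 [0.62  0.162 0.14 ]
scene tee 0.69 408 265 [0.435 0.229 0.014]
top stand 0.58 322 176 [0.581 0.122 0.125]
top tray_handle 0.98 255 184 [0.554 0.24  0.179]
top gate_tab 0.86 368 147 [0.624 0.041 0.178]
top bin 0.76 403 161 [ 0.641 -0.056  0.007]
top tee 0.85 278 257 [0.426 0.215 0.018]
top tee 0.83 307 161 [0.606 0.151 0.145]
top tee 0.65 319 185 [0.56  0.129 0.144]
```

View pics/scene0.png

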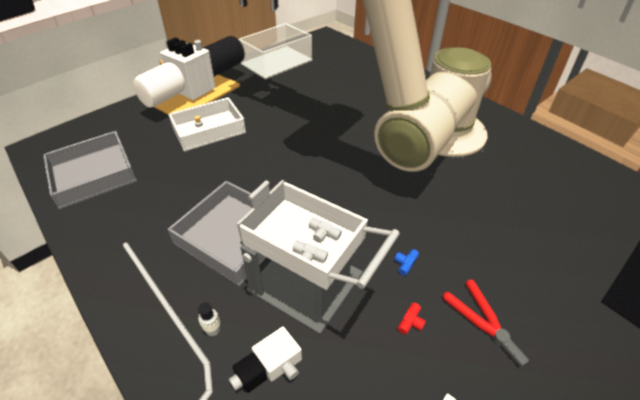

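View pics/top0.png

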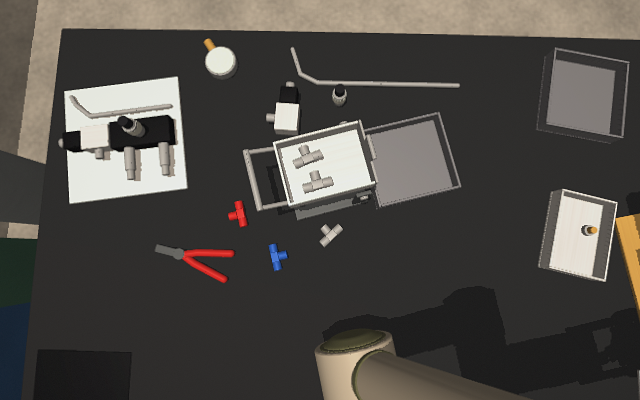

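The scene view shows the tray near (305,235), its tab at (260,190), the handle at (378,258) and the bin under the gate at (215,230). The top view agrees. The blue and red tees lie on the bench as decoys. Next I'll fit the stand frame and the tees.

```bash
python3 - <<'E'
from h import *
P=[]
for n in ("scene","top"):
    im=cv2.imread(f"pics/{n}0.png")[:,:,::-1]; dp=np.load(f"pics/{n}0d.npy")
    _,_,uv,p=cloud(n,pd=(im,dp)); 
    m=(abs(p[:,0]-.59)<.13)&(abs(p[:,1]-.14)<.17)
    p=p[m]; P.append(p)
    rim=p[(p[:,2]>.156)&(p[:,2]<.172)]
    print(n,len(rim),"rim z hist",np.histogram(p[:,2],np.arange(.11,.21,.01)))
    # wall tops + handle: rect of all
    (cx,cy),(w,h),a=cv2.minAreaRect((rim[:,:2]*1000).astype(np.float32)); print("rect",cx,cy,w,h,a)
    d=np.array([.29,-.957]); 
    e0=np.array([.59,.14])
    # tray only: exclude the handle and tab
    for yaw in (-73,):
        d=np.array([np.cos(np.radians(yaw)),np.sin(np.radians(yaw))]); 
    s=(rim[:,:2]-e0)@d
    hd=rim[s<s.min()+.02]; print("handle c",hd.mean(0))
    tr=rim[s>s.min()+.04]
    (cx,cy),(w,h),a=cv2.minAreaRect((tr[:,:2]*1000).astype(np.float32)); print("tray rect",cx,cy,w,h,a)
    tab=p[(p[:,2]>.176)]; s=(tab[:,:2]-e0)@d; tab=tab[s>.05]; print("tab",len(tab),tab.mean(0),tab.min(0),tab.max(0))
    hh=p[(p[:,2]>.165)];s=(hh[:,:2]-e0)@d;hh=hh[s<-.08];print("hand",len(hh),hh.mean(0))
    (cx,cy),(w,h),a=cv2.minAreaRect((hh[:,:2]*1000).astype(np.float32)); print("bar rect",cx,cy,w,h,a)
E
```

```text
scene 2041 rim z hist (array([  72, 3187, 1257, 1561, 1116, 1490,  623,   90,  122]), array([0.11, 0.12, 0.13, 0.14, 0.15, 0.16, 0.17, 0.18, 0.19, 0.2 ]))
rect 592.47607421875 145.77227783203125 123.36827850341797 221.4882354736328 15.720795631408691
handle c [0.58126292 0.24915928 0.16947755]
tray rect 597.607177734375 127.54322052001953 123.36827850341797 183.6133575439453 15.720795631408691
tab 243 [0.62407223 0.04211753 0.18827101] [0.600449   0.03113178 0.17613424] [0.64534638 0.04854011 0.19700798]
hand 635 [0.56981061 0.24714694 0.17355793]
bar rect 567.6015625 239.0303192138672 113.98814392089844 28.861928939819336 16.236032485961914
top 1158 rim z hist (array([  13, 3876,  439,  903,  337,  938,  509,   31,  122]), array([0.11, 0.12, 0.13, 0.14, 0.15, 0.16, 0.17, 0.18, 0.19, 0.2 ]))
rect 592.1390380859375 145.05764770507812 120.67610168457031 221.93453979492188 15.838749885559082
handle c [0.55610136 0.23522291 0.16991289]
tray rect 597.4505004882812 126.33557891845703 120.67610168457031 183.01271057128906 15.838749885559082
tab 159 [0.62138799 0.03888655 0.19232901] [0.60097503 0.0287444  0.17610773] [0.64388054 0.04719312 0.19861227]
hand 527 [0.56298628 0.2421977  0.17493975]
bar rect 566.7814331054688 235.43020629882812 112.10029602050781 35.224456787109375 17.198482513427734
```

Emit:
move_arm(
  jaw=[0, 0, 0, 0, 0, 0, 0, 0, 0, 0, 0, 0],
  dp=[
    [0, 0, -1.5],
    [0, 0, -1.5],
    [2.6, -2.2, 0],
    [2.6, -2.2, 0],
    [2.6, -2.2, 0],
    [2.6, -2.2, 0],
    [2.6, -2.2, 0],
    [2.6, -2.2, 0],
    [2.6, -2.2, 0],
    [2.6, -2.2, 0],
    [2.6, -2.2, 0],
    [2.6, -2.2, 0],
  ],
  turn=[
    [0, 0, 0.082],
    [0, 0, 0.082],
    [0, 0, 0],
    [0, 0, 0],
    [0, 0, 0],
    [0, 0, 0],
    [0, 0, 0],
    [0, 0, 0],
    [0, 0, 0],
    [0, 0, 0],
    [0, 0, 0],
    [0, 0, 0],
  ],
)

```text
time_s: 1.7
position: [0.4248, -0.214, 0.2615]
tool_rot: [[0.963, 0.271, 0.0], [0.271, -0.963, -0.0], [0.0, 0.0, -1.0]]
ft_force: [0.7, -0.6, -0.2]
grip_width: 0.0002
gripper_force: 0.0
```

Emit:
move_arm(
  jaw=[0, 0, 0, 0, 0, 0, 0, 0, 0, 0],
  dp=[
    [2.6, -2.2, 0],
    [2.6, -2.2, 0],
    [2.6, -2.2, 0],
    [2.6, -2.2, 0],
    [2.6, -2.2, 0],
    [2.6, -2.2, 0],
    [2.6, -2.2, 0],
    [2.6, -2.2, 0],
    [0, 0, 0],
    [0, 0, 0],
  ],
  turn=[
    [0, 0, 0],
    [0, 0, 0],
    [0, 0, 0],
    [0, 0, 0],
    [0, 0, 0],
    [0, 0, 0],
    [0, 0, 0],
    [0, 0, 0],
    [0, 0, 0],
    [0, 0, 0],
  ],
)

```text
time_s: 2.53
position: [0.577, 0.0116, 0.2608]
tool_rot: [[0.962, 0.274, -0.001], [0.274, -0.962, 0.0], [-0.001, -0.0, -1.0]]
ft_force: [0.1, 0.1, -0.0]
grip_width: 0.0002
gripper_force: 0.0
```

```bash
cat >> h.py <<'E'
O=np.array([.5991,.1213,0]); ya=np.radians(-74.2)
X=np.array([np.cos(ya),np.sin(ya),0]); R=np.c_[X,np.cross([0,0,1],X),[0,0,1]]
def stand(p): return ((np.atleast_2d(p)-O)@R*1000).round(1)
def rep():
    s=observe(); print("t",round(s["time_s"],2),"TCP stand mm",stand(s["position"])[0],"F",(np.array(s["ft_force"])@R).round(2),"w",round(s["grip_width"],3),round(s["gripper_force"],1)); return s
E
python3 - <<'E'
from h import *
s=rep(); print((R.T@np.array(s["tool_rot"])).round(3).tolist())
im,dp=cams.get_image("wrist"); cv2.imwrite("pics/w1.png",im[:,:,::-1])
for q in ("gate_tab","tee","bin","tray_handle"):
    for r in cams.mark_of("wrist",q)[:3]:
        u,v=np.array(r["location"])*[640,400]
        d=dp[min(399,int(v)),min(639,int(u))]
        print(q,round(r["p"],2),round(u),round(v),stand(toworld("wrist",[u,v],d,s))[0])
_,_,uv,p=cloud("wrist",s,(im,dp)); q=stand(p)
m=(abs(q[:,1])<90)&(abs(q[:,0]-20)<140)
t=q[m&(q[:,2]>174)&(q[:,2]<205)&(q[:,0]>60)]; print("tab",len(t),t.mean(0) if len(t) else "",t.min(0) if len(t) else "",t.max(0) if len(t) else "")
w=q[m&(q[:,2]>160)&(q[:,2]<169)]; print("rim",np.percentile(w,[1,50,99],axis=0))
E
```

```text
t 2.53 TCP stand mm [ 99.6 -51.1 260.8] F [-0.06  0.08 -0.02] w 0.0 0.0
[[-0.002, 1.0, -0.0], [1.0, 0.002, -0.001], [-0.001, -0.0, -1.0]]
gate_tab 0.94 299 143 [ 85.8  -2.  194.4]
tee 0.92 168 106 [-19.7  19.5 141.3]
tee 0.77 182 163 [-14.4 -25.9 142.4]
tee 0.7 84 143 [-75.9  -5.6 164.7]
bin 0.82 390 128 [183.5 -10.5   5.9]
tray_handle 0.7 4 140 [-126.9   -2.1  173.8]
tab 834 [ 85.19088729   0.19904077 193.4528777 ] [ 81.  -22.8 189.6] [ 89.   21.1 196.1]
rim [[-117.5  -60.5  160.2]
 [ -47.5   26.   164.7]
 [  83.9   59.2  168.4]]
```

View pics/w1.png

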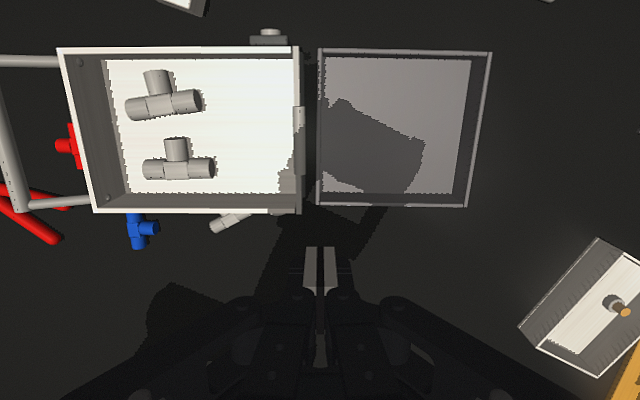

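The wrist view shows the tab at (299,135), both tees in the tray at (165,95) and (180,165), and the bin right of the tray. The frame fits to within 1–2 mm, so I'll go in behind the tab.

Emit:
move_arm(
  jaw=[0, 0, 0, 0, 0, 0, 0, 0],
  dp=[
    [2.55, -2.2, 0],
    [2.55, -2.2, 0],
    [0, 0, 0],
    [0, 0, 2.7],
    [0, 0, 2.7],
    [0, 0, 2.7],
    [0, 0, 0],
    [0, 0, 0],
  ],
  turn=[
    [0, 0, 0],
    [0, 0, 0],
    [0, 0, 0],
    [0, 0, 0],
    [0, 0, 0],
    [0, 0, 0],
    [0, 0, 0],
    [0, 0, 0],
  ],
)

```text
time_s: 3.45
position: [0.6134, 0.0657, 0.1802]
tool_rot: [[0.963, 0.27, -0.002], [0.27, -0.963, 0.0], [-0.002, -0.001, -1.0]]
ft_force: [-0.1, 1.0, 0.3]
grip_width: 0.0001
gripper_force: 0.0
```

```bash
python3 -c "
from h import *
rep()"
```

```text
t 3.45 TCP stand mm [ 57.4  -1.3 180.2] F [-1.04  0.15  0.35] w 0.0 0.0
```

Emit:
move_arm(
  jaw=[0, 0, 0, 0, 0, 0, 0, 0, 0, 0],
  dp=[
    [0.1, 0.55, 0],
    [0, 0.5, 0],
    [0, 0.6, 0.1],
    [0, 0.6, 0.1],
    [0, 0.55, 0.13],
    [0, 0.5, 0.25],
    [0, 0.5, 0.28],
    [0, 0.45, 0.3],
    [0, 0, 0],
    [0, 0, 0],
  ],
  turn=[
    [0, 0, 0],
    [0, 0, 0],
    [0, 0, 0],
    [0, 0, 0],
    [0, 0, 0],
    [0, 0, 0],
    [0, 0, 0],
    [0, 0, 0],
    [0, 0, 0],
    [0, 0, 0],
  ],
)

```text
time_s: 4.28
position: [0.6262, 0.0255, 0.1682]
tool_rot: [[0.963, 0.271, -0.001], [0.271, -0.963, -0.0], [-0.001, -0.0, -1.0]]
ft_force: [0.2, -1.0, -0.3]
grip_width: -0.0
gripper_force: 0.0
```

```bash
cat > tab.py <<'E'
from h import *
import sys
s=rep()
n=sys.argv[1]
im,dp=cams.get_image(n); cv2.imwrite("pics/%s_%d.png"%(n,round(s["time_s"]*100)),im[:,:,::-1])
for r in cams.mark_of(n,"gate_tab")[:2]:
    u,v=np.array(r["location"])*[640,400]; print("tab",round(r["p"],2),round(u),round(v),stand(toworld(n,[u,v],dp[int(v),int(u)],s)))
_,_,uv,p=cloud(n,s,(im,dp)); q=stand(p)
t=q[(abs(q[:,1])<58)&(q[:,0]>84)&(q[:,0]<156)&(q[:,2]>60)&(q[:,2]<200)]
# gate surface profile by distance, outside finger
t=t[(abs(t[:,1])>14)]
for x in range(84,156,6):
    b=t[(t[:,0]>=x)&(t[:,0]<x+6)]
    if len(b)>3: print(x+3,len(b),np.percentile(b[:,2],[10,50,90]).round(1))
w=q[(abs(q[:,1])<63)&(abs(q[:,1])>55)&(abs(q[:,0])<78)&(q[:,2]>155)&(q[:,2]<185)]
if len(w)>20: c=np.polyfit(w[:,0],w[:,2],1); print("rim tilt",-c[0],c[1])
E
python3 tab.py scene
```

```text
t 4.28 TCP stand mm [ 9.950e+01 -1.000e-01  1.682e+02] F [ 1.01 -0.11 -0.27] w -0.0 0.0
tab 0.84 243 186 [[119.8   1.6 181.5]]
tab 0.19 325 230 [[-26.3 -22.8 141.7]]
87 214 [132.7 136.7 140.6]
93 252 [141.7 145.5 149.5]
99 273 [150.3 154.5 158.3]
105 101 [158.  159.8 163.9]
111 31 [167.2 171.1 175.2]
117 25 [175.1 179.4 181.7]
123 9 [175.6 180.1 181.2]
rim tilt -0.0015296881055232331 162.19529104104294
```

Emit:
move_arm(
  jaw=[0, 0, 0, 0, 0, 0, 0, 0],
  dp=[
    [0, 0.75, 0.52],
    [0, 0.75, 0.7],
    [0, 0.35, 0.6],
    [0, 0.3, 0.6],
    [0, 0.2, 0.45],
    [0, 0.15, 0.4],
    [0, 0, 0],
    [0, 0, 0],
  ],
  turn=[
    [0, 0, 0],
    [0, 0, 0],
    [0, 0, 0],
    [0, 0, 0],
    [0, 0, 0],
    [0, 0, 0],
    [0, 0, 0],
    [0, 0, 0],
  ],
)

```text
time_s: 5.05
position: [0.6329, 0.0016, 0.1357]
tool_rot: [[0.963, 0.271, -0.001], [0.271, -0.963, -0.0], [-0.001, -0.0, -1.0]]
ft_force: [-0.6, -1.2, 0.4]
grip_width: -0.0002
gripper_force: 0.0
```

```bash
python3 tab.py scene
```

```text
t 5.05 TCP stand mm [ 1.243e+02 -1.000e-01  1.357e+02] F [ 1.04 -0.88  0.39] w -0.0 0.0
tab 0.72 232 200 [[255.9 -86.7   1.8]]
87 112 [125.1 126.3 127.5]
93 116 [126.4 127.6 128.8]
99 135 [127.4 128.7 130.1]
105 137 [128.5 129.7 131.1]
111 147 [129.6 130.7 132.2]
117 148 [130.8 131.9 133.4]
123 57 [131.6 132.8 133.4]
129 21 [132.8 134.5 184.6]
135 20 [134.  135.9 181.8]
141 16 [132.8 136.4 137.4]
147 14 [131.9 136.2 172.6]
153 5 [186.7 188.2 199.4]
rim tilt -0.0004017967348550855 162.17132918588405
```

Emit:
move_arm(
  jaw=[0, 0, 0, 0, 0],
  dp=[
    [0, 0.05, 0.25],
    [0, 0, 0.2],
    [0, 0, 0.15],
    [0, 0, 0],
    [0, 0, 0],
  ],
  turn=[
    [0, 0, 0],
    [0, 0, 0],
    [0, 0, 0],
    [0, 0, 0],
    [0, 0, 0],
  ],
)

```text
time_s: 5.57
position: [0.6331, 0.0013, 0.1298]
tool_rot: [[0.962, 0.271, -0.001], [0.271, -0.962, 0.0], [-0.0, -0.0, -1.0]]
ft_force: [0.2, 0.5, -0.2]
grip_width: -0.0
gripper_force: 0.0
```

```bash
python3 tab.py scene
```

```text
t 5.57 TCP stand mm [124.7   0.  129.8] F [-0.45  0.36 -0.15] w -0.0 0.0
tab 0.94 235 199 [[250.4 -91.5   4.3]]
87 98 [124.5 125.5 126.7]
93 114 [125.1 126.2 127.2]
99 124 [125.6 126.9 128.5]
105 125 [126.3 127.4 128.5]
111 147 [126.8 128.1 129.8]
117 140 [127.2 128.5 130.1]
123 62 [127.6 128.8 129.7]
129 24 [129.2 130.4 198.4]
135 24 [129.1 131.4 197.6]
141 22 [128.2 130.9 133.3]
147 15 [126.1 130.8 132.1]
rim tilt 0.0005187279360606444 162.1490860762964
```

Emit:
move_arm(
  jaw=[0, 0, 0, 0, 0, 4.5, 4.5, 4.5, 4.5, 4.5, 4.5, 4.5],
  dp=[
    [0, 0, 0.2],
    [0, 0, 0],
    [0, 0, -2.0],
    [0, 0, -3.4],
    [0, 0, -3.6],
    [0, -3.6, 0],
    [0, -3.6, 0],
    [0, -3.6, 0],
    [0, -3.6, 0],
    [0, -3.6, 0],
    [0, -3.6, 0],
    [0, -3.6, 0],
  ],
  turn=[
    [0, 0, 0],
    [0, 0, 0],
    [0, 0, 0],
    [0, 0, 0],
    [0, 0, 0],
    [0, 0, 0],
    [0, 0, 0],
    [0, 0, 0],
    [0, 0, 0],
    [0, 0, 0],
    [0, 0, 0],
    [0, 0, 0],
  ],
)

```text
time_s: 6.67
position: [0.564, 0.2454, 0.218]
tool_rot: [[0.962, 0.271, -0.0], [0.271, -0.962, 0.0], [-0.0, -0.0, -1.0]]
ft_force: [1.2, -0.6, 0.6]
grip_width: 0.0453
gripper_force: 0.0
```

```bash
python3 - <<'E'
from h import *
s=rep()
im,dp=cams.get_image("wrist")
for r in cams.mark_of("wrist","tray_handle")[:1]:
    u,v=np.array(r["location"])*[640,400]; print(r["p"],stand(toworld("wrist",[u,v],dp[int(v),int(u)],s)))
_,_,uv,p=cloud("wrist",s,(im,dp)); q=stand(p)
b=q[(abs(q[:,0]+130)<15)&(abs(q[:,1])<40)&(q[:,2]>172)&(q[:,2]<185)]; print("wrist bar",len(b),np.percentile(b,[5,50,95],axis=0) if len(b) else "")
E
python3 tab.py scene; ls pics
```

```text
t 6.67 TCP stand mm [-129.    0.  218.] F [0.91 1.   0.63] w 0.045 0.0
0.57 [[-131.9    1.   175.4]]
wrist bar 2092 [[-136.4  -35.2  172.8]
 [-131.4    3.9  175.2]
 [-126.4   36.5  176.6]]
t 6.77 TCP stand mm [-132.1   -0.3  218. ] F [-0.28 -0.16  1.09] w 0.045 0.0
tab 0.74 234 202 [[246.5 -83.1   1.9]]
87 99 [124.2 125.3 126.6]
93 107 [124.4 125.7 126.8]
99 115 [125.  126.1 127. ]
105 134 [125.2 126.4 127.7]
111 129 [125.7 126.8 127.9]
117 136 [126.2 127.2 128.2]
123 68 [126.4 127.2 128.7]
129 19 [126.5 127.4 128.5]
135 25 [126.6 128.5 129.3]
141 26 [124.8 128.  129.6]
147 23 [124.7 127.9 129.2]
rim tilt -5.020720472756345e-05 162.30617622042197
scene0.png
scene0d.npy
scene_428.png
scene_505.png
scene_557.png
scene_677.png
top0.png
top0d.npy
w1.png
```

The gate is down (about 1.5 rad) with the tray level, and the gripper sits over the bar. I'll lower it and grip lightly.

Emit:
move_arm(
  jaw=[4.5, 4.5, 4.5, 4.5, 0.8, 0.8, 0.8, 0.8, 0.8, 0.8, 0.8, 0.8],
  dp=[
    [0, 0.1, 2.2],
    [0, 0, 2.2],
    [0, 0, 2.2],
    [0, 0, 0],
    [0, 0, 0],
    [0, 0, 0],
    [0, 0, 0],
    [0, 0, 0],
    [0, 0, 0],
    [0, 0, 0],
    [0, 0, 0],
    [0, 0, 0],
  ],
  turn=[
    [0, 0, 0],
    [0, 0, 0],
    [0, 0, 0],
    [0, 0, 0],
    [0, 0, 0],
    [0, 0, 0],
    [0, 0, 0],
    [0, 0, 0],
    [0, 0, 0],
    [0, 0, 0],
    [0, 0, 0],
    [0, 0, 0],
  ],
  force=25,
)

```text
time_s: 7.87
position: [0.5647, 0.247, 0.1543]
tool_rot: [[0.962, 0.273, 0.002], [0.273, -0.962, 0.008], [0.004, -0.007, -1.0]]
ft_force: [-4.3, 20.2, 2.6]
grip_width: 0.0109
gripper_force: 27.0
```

```bash
python3 - <<'E'
from h import *
rep()
a=lambda t:(60-190*np.cos(t)+55*np.sin(t),115+190*np.sin(t)+55*np.cos(t))
t=np.r_[0:.85:18j]; p=np.array([a(x) for x in t]); print(np.c_[t[1:],np.diff(p,axis=0)/10].round(2))
E
```

```text
t 7.87 TCP stand mm [-130.3    1.1  154.3] F [-20.62   1.41   2.64] w 0.011 27.0
[[0.05 0.3  0.94]
 [0.1  0.35 0.93]
 [0.15 0.39 0.91]
 [0.2  0.44 0.89]
 [0.25 0.48 0.86]
 [0.3  0.52 0.84]
 [0.35 0.56 0.81]
 [0.4  0.6  0.78]
 [0.45 0.64 0.75]
 [0.5  0.68 0.72]
 [0.55 0.71 0.68]
 [0.6  0.75 0.65]
 [0.65 0.78 0.61]
 [0.7  0.81 0.57]
 [0.75 0.84 0.53]
 [0.8  0.86 0.49]
 [0.85 0.88 0.44]]
```

Emit:
move_arm(
  jaw=[0.8, 0.8, 0.8, 0.8, 0.8, 0.8, 0.8, 0.8, 0.8, 0.8],
  dp=[
    [0, -0.15, 0],
    [0, 0.3, -0.94],
    [0, 0.35, -0.93],
    [0, 0.39, -0.91],
    [0, 0.44, -0.89],
    [0, 0.48, -0.86],
    [0, 0.52, -0.84],
    [0, 0.56, -0.81],
    [0, 0, 0],
    [0, 0, 0],
  ],
  turn=[
    [0, 0, 0],
    [0, 0, 0],
    [0, 0, 0],
    [0, 0, 0],
    [0, 0, 0],
    [0, 0, 0],
    [0, 0, 0],
    [0, 0, 0],
    [0, 0, 0],
    [0, 0, 0],
  ],
)

```text
time_s: 8.7
position: [0.573, 0.2179, 0.2175]
tool_rot: [[0.962, 0.273, 0.005], [0.273, -0.962, 0.007], [0.006, -0.006, -1.0]]
ft_force: [-2.8, 15.3, 6.3]
grip_width: 0.0105
gripper_force: 26.3
```

```bash
python3 tab.py scene
```

```text
t 8.7 TCP stand mm [-100.1    1.2  217.5] F [-15.5    1.43   6.33] w 0.011 26.3
tab 0.64 237 215 [[215.7 -58.    1.9]]
87 88 [114.9 116.4 153.7]
93 70 [112.9 114.2 147.9]
99 70 [111.3 112.4 113.5]
105 67 [109.6 110.3 111.4]
111 74 [107.5 108.4 109.9]
117 83 [105.9 106.9 107.9]
123 44 [104.2 105.3 106.1]
129 14 [100.9 102.9 104. ]
135 20 [ 99.9 101.5 102.8]
141 23 [ 95.7  99.  100.2]
147 8 [94.9 98.8 99.4]
rim tilt 0.0785770794735725 170.18859843959916
```

Emit:
move_arm(
  jaw=[0.8, 0.8, 0.8, 0.8, 0.8, 0.8, 0.8, 0.8, 0.8, 0.8, 0.8, 0.8],
  dp=[
    [0, -0.2, -0.15],
    [0, 0.3, -0.39],
    [0, 0.3, -0.39],
    [0, 0.32, -0.38],
    [0, 0.32, -0.37],
    [0, 0.34, -0.36],
    [0, 0.34, -0.36],
    [0, 0.36, -0.34],
    [0, 0.35, -0.34],
    [0, 0.38, -0.33],
    [0, 0.37, -0.32],
    [0, 0, 0],
  ],
  turn=[
    [0, 0, 0],
    [0, 0, 0],
    [0, 0, 0],
    [0, 0, 0],
    [0, 0, 0],
    [0, 0, 0],
    [0, 0, 0],
    [0, 0, 0],
    [0, 0, 0],
    [0, 0, 0],
    [0, 0, 0],
    [0, 0, 0],
  ],
)

```text
time_s: 9.8
position: [0.5821, 0.1855, 0.2546]
tool_rot: [[0.962, 0.272, 0.005], [0.272, -0.962, 0.004], [0.006, -0.002, -1.0]]
ft_force: [-0.9, 9.3, 6.0]
grip_width: 0.011
gripper_force: 25.6
```

```bash
python3 - <<'E'
from h import *
s=rep()
a,_=cams.get_image("scene"); 
for r in cams.mark_of("scene","tee"): print(round(r["p"],2),(np.array(r["location"])*[640,400]).round())
b,_=cams.get_image("top")
for r in cams.mark_of("top","tee"): print("top",round(r["p"],2),(np.array(r["location"])*[640,400]).round())
cv2.imwrite("pics/p1.png",np.vstack([a[120:370,150:450],b[90:270,200:500]])[:,:,::-1])
E
```

```text
t 9.8 TCP stand mm [-66.4   1.1 254.6] F [-9.16  1.66  6.02] w 0.011 25.6
0.92 [407. 264.]
0.86 [305. 210.]
0.68 [408. 322.]
0.53 [291. 229.]
top 0.87 [343. 177.]
top 0.64 [331. 152.]
```

View pics/p1.png

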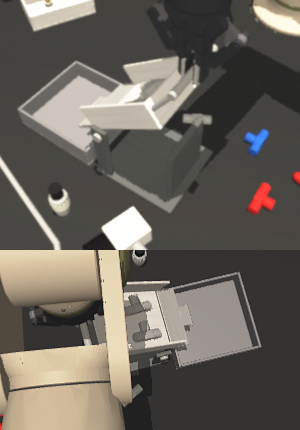

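The tray is at about 0.6 rad with the gate down. The tees, near (150,310) in the lower crop, have moved toward the gate. I'll keep tipping.

Emit:
move_arm(
  jaw=[0.8, 0.8, 0.8, 0.8, 0.8, 0.8, 0.8, 0.8, 0.8, 0.8, 0.8, 0.8],
  dp=[
    [0, 0.3, -0.35],
    [0, 0.39, -0.31],
    [0, 0.4, -0.29],
    [0, 0.41, -0.28],
    [0, 0.42, -0.27],
    [0, 0.42, -0.26],
    [0, 0.43, -0.25],
    [0, 0.43, -0.25],
    [0, 0, 0],
    [0, 0, 0],
    [0, 0, 0],
    [0, 0, 0],
  ],
  turn=[
    [0, 0, 0],
    [0, 0, 0],
    [0, 0, 0],
    [0, 0, 0],
    [0, 0, 0],
    [0, 0, 0],
    [0, 0, 0],
    [0, 0, 0],
    [0, 0, 0],
    [0, 0, 0],
    [0, 0, 0],
    [0, 0, 0],
  ],
)

```text
time_s: 11.0
position: [0.5908, 0.1546, 0.277]
tool_rot: [[0.962, 0.272, 0.006], [0.272, -0.962, 0.003], [0.006, -0.001, -1.0]]
ft_force: [0.2, 6.0, 6.8]
grip_width: 0.0108
gripper_force: 25.4
```

```bash
cat > look.py <<'E'
from h import *
import sys
s=rep()
a,_=cams.get_image("scene"); 
for r in cams.mark_of("scene","tee"): print(round(r["p"],2),(np.array(r["location"])*[640,400]).round())
b,d=cams.get_image("top")
for r in cams.mark_of("top","tee"):
    u,v=np.array(r["location"])*[640,400]; print("top",round(r["p"],2),round(u),round(v),stand(toworld("top",[u,v],d[int(v),int(u)])))
cv2.imwrite("pics/%s.png"%sys.argv[1],np.vstack([a[120:370,150:450],b[90:270,200:500]])[:,:,::-1])
E
python3 look.py p2
```

```text
t 11.0 TCP stand mm [-34.3   1.1 277. ] F [-5.69  1.85  6.78] w 0.011 25.4
0.93 [410. 321.]
0.88 [404. 264.]
0.63 [203. 239.]
0.59 [247. 216.]
top 0.64 412 180 [[183.6 -55.8  23.8]]
top 0.62 413 138 [[212.5  31.6  24.4]]
```

View pics/p2.png

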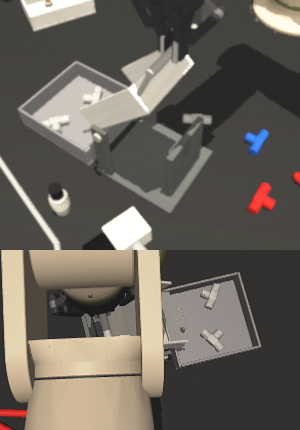

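Both tees are in the bin, at (210,295) and (213,340) in the lower crop. I'll lower the tray the same way back.

Emit:
move_arm(
  jaw=[0.8, 0.8, 0.8, 0.8, 0.8, 0.8, 0.8, 0.8, 0.8],
  dp=[
    [0, -0.86, 0.49],
    [0, -0.84, 0.53],
    [0, -0.81, 0.57],
    [0, -0.78, 0.61],
    [0, -0.75, 0.65],
    [0, -0.71, 0.68],
    [0, -0.68, 0.72],
    [0, -0.64, 0.75],
    [0, -0.6, 0.78],
  ],
  turn=[
    [0, 0, 0],
    [0, 0, 0],
    [0, 0, 0],
    [0, 0, 0],
    [0, 0, 0],
    [0, 0, 0],
    [0, 0, 0],
    [0, 0, 0],
    [0, 0, 0],
  ],
)

```text
time_s: 11.95
position: [0.5726, 0.2186, 0.2165]
tool_rot: [[0.962, 0.272, 0.003], [0.272, -0.962, 0.001], [0.003, -0.0, -1.0]]
ft_force: [2.6, 4.3, 2.1]
grip_width: 0.0108
gripper_force: 26.1
```

Emit:
move_arm(
  jaw=[0.8, 0.8, 0.8, 0.8, 0.8, 0.8, 0.8, 0.8, 0.8],
  dp=[
    [0, -0.56, 0.81],
    [0, -0.52, 0.84],
    [0, -0.48, 0.86],
    [0, -0.44, 0.89],
    [0, -0.39, 0.91],
    [0, -0.35, 0.93],
    [0, -0.2, 0.6],
    [0, 0, 0],
    [0, 0, 0],
  ],
  turn=[
    [0, 0, 0],
    [0, 0, 0],
    [0, 0, 0],
    [0, 0, 0],
    [0, 0, 0],
    [0, 0, 0],
    [0, 0, 0],
    [0, 0, 0],
    [0, 0, 0],
  ],
)

```text
time_s: 12.7
position: [0.5646, 0.2463, 0.1569]
tool_rot: [[0.962, 0.271, 0.001], [0.271, -0.962, 0.0], [0.001, 0.0, -1.0]]
ft_force: [3.7, 3.3, -1.9]
grip_width: 0.0108
gripper_force: 26.8
```

```bash
python3 -c "
from h import *
rep()"
```

```text
t 12.7 TCP stand mm [-129.7    0.8  156.9] F [-2.16  4.48 -1.94] w 0.011 26.8
```

Emit:
move_arm(
  jaw=[0.8, 0.8, 4.0, 4.0, 4.0, 4.0, 4.0, 4.0, 4.0, 4.0, 4.0, 4.0],
  dp=[
    [0, -0.05, 0.25],
    [0, 0, 0],
    [0, 0, 0],
    [0, 0, 0],
    [0, 0, 0],
    [0, 0, 0],
    [0, 0, 0],
    [0, 0, -1.0],
    [0, 0, -3.0],
    [0, 0, -3.5],
    [0, 0, -3.5],
    [0, 0, 0],
  ],
  turn=[
    [0, 0, 0],
    [0, 0, 0],
    [0, 0, 0],
    [0, 0, 0],
    [0, 0, 0],
    [0, 0, 0],
    [0, 0, 0],
    [0, 0, 0],
    [0, 0, 0],
    [0, 0, 0],
    [0, 0, 0],
    [0, 0, 0],
  ],
)

```text
time_s: 13.7
position: [0.5657, 0.247, 0.2734]
tool_rot: [[0.962, 0.271, 0.013], [0.271, -0.962, 0.003], [0.013, 0.001, -1.0]]
ft_force: [0.1, 0.5, -0.0]
grip_width: 0.0399
gripper_force: 0.0
```

```bash
python3 look.py p3; python3 tab.py scene
```

```text
t 13.7 TCP stand mm [-130.1    2.1  273.4] F [-0.47  0.24 -0.02] w 0.04 0.0
0.87 [406. 264.]
0.75 [407. 321.]
0.49 [205. 235.]
top 0.67 414 138 [[214.3  32.8  25.4]]
top 0.67 411 179 [[181.3 -53.6  26.2]]
top 0.61 275 255 [[-140.9 -136.2   18.9]]
t 13.9 TCP stand mm [-1.301e+02 -1.000e-01  2.642e+02] F [-0.62 -0.66  0.09] w 0.04 0.0
tab 0.96 233 204 [[243.1 -75.7   4.8]]
87 95 [124.  125.  125.9]
93 109 [124.1 125.1 126.2]
99 111 [124.2 125.5 126.6]
105 124 [124.4 125.6 126.6]
111 124 [124.7 125.6 126.8]
117 125 [124.7 125.9 126.9]
123 66 [124.6 125.8 126.9]
129 18 [125.3 126.2 126.9]
135 21 [124.6 125.6 127.1]
141 24 [122.6 125.9 127.1]
147 21 [122.9 126.  126.9]
rim tilt 0.0009193550699495358 162.1505436071416
```

View pics/p3.png

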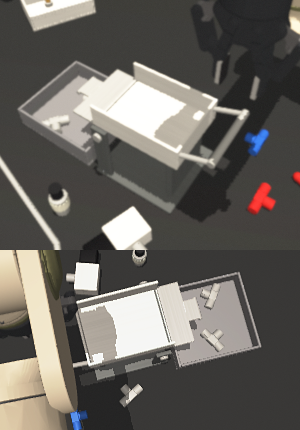

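The tray is level and empty with its gate flat. Both tees lie inside the bin, at (210,295) and (213,340) in the lower crop, and the gripper is clear.

```bash
python3 -c "
from h import *
print(ticket.close_job())"
```

```text
the job is handed in; nothing more can be done
None
```

The job is handed in (no verdict was returned): the gate was lowered first, both tees slid into the bin, and the last look showed the tray level on its stand, the gate still down and the gripper clear, about 14 s in.

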